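# Crank-test a car control module on the bench tester

## Robot

A 6-joint arm with a two-finger parallel gripper is mounted at the origin on the work surface. World frame = base frame: x ahead of the robot, y to its left, z up, the work surface at z = 0. Lengths are in m, angles in rad, forces in N, time in s.
With the tool pointing down it reaches from about 0.3 to 0.825 m from the base axis. Payload 5.4 kg.
Tool frame: the origin (TCP) lies between the finger pads; the fingertips stand 17 mm ahead of it and the grasp point (between the pads) lies 2 mm behind it; z points along the fingers, y is the direction in which the jaws open and shut (so a half turn about z gives the same grasp; the last joint's range is limited). The gripper opens to 92 mm and grips with 3 to 60 N. Pads are 20 mm wide; open, the fingers measure 128 mm over their backs; the gripper's body (75 mm by 189 mm) begins 69 mm behind the grasp point.
Start: joints at [-1.45, 0.158, 1.597, -0, 1.386, -0.21], TCP at [0.187, -0.544, 0.232] pointing down, gripper open.
Joint ranges: [-2.91, 2.91], [-0.94, 2.29], [0.18, 2.7], [-1.29, 4.43], [0.17, 2.64], [-3, 3]. Speed limits (rad/s): [2.57, 2.57, 3.14, 3.14, 3.14, 3.14].

## Interface

Orientations are given as a 3x3 rotation matrix whose columns are the frame's x, y, z axes.
In Python, from rig import robot, cams gives the robot as it stands. The module is installed in compiled form; this text tells all that it offers.
- The arm moves only by the tool step_arm, never from a script. Its argument "motion" is text: rows parted by semicolons, each of 7 numbers parted by spaces: the shift along the tool's x, y, z in units of 50 mm (1.0 is 50 mm), then the turn, a rotation vector about the tool's x, y, z in rad, then the finger opening in mm, from 0 to 91.9. In form: dx dy dz wx wy wz claw; .... A call has 1 to 20 rows; each row shifts and turns the pose as measured when the row begins, along the tool's axes as they then stand; what a row does not reach is not made up. A row lasts 1/8 s, in which the tool goes at most 62.5 mm and 10.7 degrees, less where a joint would pass 70% of its speed; a pose out of reach is approached as far as the arm can. A call is refused whole if a number of a shift passes 1 or a number of a turn 0.188, either way. A call with a gripper value outside its range is refused whole. The fingers move at their own pace and stop on an object; "newtons" is the grip in N (left out, the last holds). Time passes only in rows, so rows that do not move let the fingers close. It gives the time, the measured TCP pose, the force and the opening at its end, in the units of the state.
- robot.sense(): the state, without advancing time (a new reading comes with each control period).
- cams.grab_frame(name): name is "scene" or "top" or "wrist"; returns the picture (400x640x3 uint8, red, green, blue); there is no depth.
- cams.calibration(name): a dict with "fovy" (degrees; the focal length in pixels is half the picture's height over the tangent of half this angle, whatever the lens; pixels are square), "cx", "cy" (the principal point, pixels), "distortion" ([k1, k2, p1, p2, k3] as OpenCV has them; the pictures are not rectified), "R" (3x3) and "t" (3): a world point X has camera coordinates R X + t; the wrist camera has in their place "tool_from_camera" (4x4, takes a point from camera to tool coordinates, whose origin is the TCP and whose axes are the flange's). Camera axes: x right, y down, z forward; pixel columns grow to the right and rows downward; lengths in m; the calibration is good to about 2 mm. A picture is of the moment at which its call begins: read the wrist's pose just before it. calibration takes no time and is no camera call.
- robot.job_done(): hands the job in, once; it reports no verdict.
The state is a dict: "t": time; "joints": joint angles; "joint_velocities": joint speeds; "joint_torque": joint torques, N m; "eef_pos": TCP position; "ee_rot": TCP orientation; "force": force on the tool from outside, world axes, zero at the start; "torque": the same for the moment, N m; "grip_width": opening from 0.0 (shut) to 1.0 (fully open).
Only numpy, scipy, OpenCV 4.12 (cv2) and the standard library are available. Lean on these libraries where they do the work, as an engineer would, in place of code of your own. Each camera call takes 0.05 s, during which the arm holds its last target. There are 200 camera calls.

## Task

Take the small finned control module out of the parts rack, set it down on the rubber anti-static mat and let go, then take it again across its sides and lay it flat in the test cradle, midway between the two black lines, with its connector facing the brass contacts of the contact slide, and let go. Push the contact slide fully home by its handle so that the module sits against the back stop; only then twist the tester's ignition knob clockwise to its stop, hold it there for about one second and let it spring back. Leave everything else where it is.

Things in the scene. Friction and masses are not known exactly. Their poses are not given: they have to be found in the camera images.
- module: control module: aluminium housing with five cooling fins on top (no other unit in the rack has fins) and a narrower black connector at one end. 62 long (x) x 46 wide (y) x 30 mm tall, 0.15 kg. Origin: centre of underside; x points to the connector, z up. Housing: x -31 to +17 mm, full width; connector: x +17 to +31 mm, 28 mm wide, z 2 to 26 mm
- module_connector (a point): centre of the connector's outer face, 31 mm along x from the module's origin and 14 mm above its underside
- rack: grey rack, fixed: three pockets side by side (centres at its y -55, 0, +55 mm), each 50 mm wide, open at both ends (x). Floor 6 mm above the bench; dividers 5 mm thick, 50 mm long in x, tops 40 mm above the bench: a unit can only be taken by its two ends. Origin: centre of underside. The module is in any one pocket, connector to the rack's -x
- mat: black rubber mat on the bench, fixed, 120 x 120 x 3 mm. Origin: centre of its underside
- cradle: test cradle, fixed: grey plate 150 (x) x 90 (y) mm, top 6 mm above the bench; dark back stop at its -x end (inner face x -61.5 mm, 60 wide, top 46 above the bench); contact slide at its +x end (open: face at x +22 mm). Two black lines along x at y +-27 mm. Sides open; no room for fingers at the ends of a module in it. Origin: underside, 3 mm from the middle towards the slide
- nest (a point): point on the cradle's plate top where the centre of the module's underside is when fully seated against the back stop; axes as the cradle's: x points to the contact slide (the connector must face it), z up. While the slide is open, a module laid 10 mm towards +x from here has 10 mm of room at either end
- contacts (a joint): contact slide: 0 = open, grows to 0.020 m = fully home, moving towards the back stop (the cradle's -x). About 2 N to move; stays where left; starts at 0 to 3 mm
- contacts_grip (a point): grip point on the slide's handle, an upright black bar 14 (x) x 34 (y) mm standing 28 mm above the slide's grey block; the point is on its centre line, 8 mm below its top, 66 mm above the bench. Block: 30 x 44 mm, top 46 mm above the bench. Axes as the cradle's; moves with the slide
- tester: bench tester, fixed: grey box 150 (x) x 140 (y) x 45 mm tall with the ignition knob on top. Origin: centre of its underside
- ignition (a joint): ignition knob: 0 = at rest, grows clockwise seen from above to its stop at 1.2 rad; a spring (0.03 N m at rest, 0.11 N m at the stop) returns it when released
- ignition_grip (a point): point on the knob's axis where to grip: the knob is an upright black bar 46 (along this point's x) x 13 (y) mm, 34 mm tall, on a round flange; the point is 10 mm below the bar's top, 24 mm above the flange and 81 mm above the bench. The point turns with the knob
- relay_box: bystander: flat-topped black plastic box without fins, 56 x 44 x 28 mm, in another pocket of the rack. Origin: centre of its underside
- sensor_unit: bystander: low grey unit 58 x 46 x 30 mm with a round metal can on top, in another pocket of the rack. Origin: centre of its underside
- flux_tin: bystander: small closed tin, 44 mm across, 36 mm tall. Origin: centre of its underside
- cleaner: bystander: slim bottle, 40 mm across, 120 mm tall. Origin: centre of its underside
- screwdriver: bystander: screwdriver 160 mm long lying on the bench. Origin: centre of its underside
- mug: bystander: white mug, 76 mm across, 90 mm tall. Origin: centre of its underside
- scanner: bystander: hand-held diagnostic scanner lying flat, 100 x 170 x 32 mm. Origin: centre of its underside
Things that resemble listed ones, but are neither listed nor needed, are in the scene too. What is shaped like the tester but blue or turquoise is not meant.

How it is judged:
On the way, in this order (a step that is already met when the one before it is completed fails the run):
1. the module has been set down upright on the mat and let go (horizontal distance between module and mat below 0.06 m and height (world z) of module below 0.008 m and angle between module's own z axis and vertical below 0.1 rad and contact force between the fingers and module below 0.1 N and linear speed of module below 0.02 m/s), for 0.2 s.
2. the module lies flat in the cradle between the lines, connector towards the contacts, let go, with the slide not yet home (y of module in the frame of nest between -0.007 and 0.007 m and z of module in the frame of nest below 0.004 m and angle between the x axis of module and the x axis of nest, either way round below 0.14 rad and x of module_connector in the frame of nest above 0.015 m and angle between module's own z axis and vertical below 0.1 rad and contact force between the fingers and module below 0.1 N and linear speed of module below 0.02 m/s and x of module in the frame of nest below 0.025 m and value of joint contacts below 0.014 m), for 0.2 s.
3. the contact slide is fully home and the module against the back stop (y of module in the frame of nest between -0.007 and 0.007 m and z of module in the frame of nest below 0.004 m and angle between the x axis of module and the x axis of nest, either way round below 0.14 rad and x of module_connector in the frame of nest above 0.015 m and angle between module's own z axis and vertical below 0.1 rad and x of module in the frame of nest below 0.005 m and value of joint contacts above 0.016 m), for 0.2 s.
4. the ignition knob is held at its stop for 0.6 s (value of joint ignition above 1.05 rad), for 0.6 s.
5. the knob has sprung back to rest (value of joint ignition below 0.1 rad), for 0.2 s.
At the end, for the whole second after the job is handed in: The module rests released in the cradle, flat, within 5 mm of the back-stop position, within 7 mm of midway between the lines and 0.14 rad of straight, connector towards the contacts; the slide is home (over 16 of 20 mm); the knob is released and back at rest (under 0.1 rad) (all of step 3 and contact force between the fingers and module below 0.1 N and linear speed of module below 0.02 m/s and value of joint ignition below 0.1 rad and contact force between the fingers and ignition below 0.1 N); the robot touches nothing.
It fails at once if the ignition knob is turned before the contact slide is home (value of joint ignition above 0.4 rad and value of joint contacts below 0.014 m).
It fails at once if one of the bystanders is moved more than 25 mm (distance of any of relay_box, sensor_unit, flux_tin, cleaner, screwdriver, mug, scanner from where it was at the start of the episode above 0.025 m).
It also fails if it takes over 72 s, if anything falls off the work surface, if the arm or the gripper's body presses on something with over 40 N, if the wrist force passes 120 N, or if a joint passes its speed limit or range.

## Working session

There is one attempt and no reset: what is moved stays moved. The work goes in short steps, Python scripts to look and compute and a tool call to move; the robot and the scene stay as the last step left them, time stands still between calls to the robot, and variables do not carry over. Pictures are saved under pics/ and viewed, about 8 in all and at most 12, crops included, and the job is handed in when it is done.

Besides the shell and the picture viewer there is one more tool, called after "Request:" by a JSON object that holds its "op" and its "data". step_arm: Moves the arm, as the interface text tells. Its arguments: {"type":"object","properties":{"motion":{"type":"string"},"newtons":{"type":"number"}},"required":["motion"]}

```bash
mkdir -p pics; cat > h.py <<'E'
import numpy as np, cv2
from rig import robot, cams
def K(c):
    f=200/np.tan(np.radians(c["fovy"])/2); return np.array([[f,0,c["cx"]],[0,f,c["cy"]],[0,0,1.]])
def ext(name,s=None):
    c=cams.calibration(name)
    if "R" in c: return c,np.array(c["R"]),np.array(c["t"])
    s=s or robot.sense(); T=np.eye(4);T[:3,:3]=s["ee_rot"];T[:3,3]=s["eef_pos"]
    M=np.linalg.inv(T@np.array(c["tool_from_camera"])); return c,M[:3,:3],M[:3,3]
def ray(name,px,s=None):
    c,R,t=ext(name,s); u=cv2.undistortPoints(np.array(px,float).reshape(-1,1,2),K(c),np.array(c["distortion"],float)).reshape(-1,2)
    d=np.c_[u,np.ones(len(u))]@R; return -R.T@t,d
def plane(name,px,z,s=None):
    o,d=ray(name,px,s); return o+d*((z-o[2])/d[:,2])[:,None]
def proj(name,P,s=None):
    c,R,t=ext(name,s); return cv2.projectPoints(np.array(P,float).reshape(-1,1,3),cv2.Rodrigues(R)[0],t,K(c),np.array(c["distortion"],float))[0].reshape(-1,2)
def tri(n1,p1,n2,p2,s1=None,s2=None):
    o1,d1=ray(n1,p1,s1);o2,d2=ray(n2,p2,s2);r=[]
    for a,b in zip(d1,d2):
        q=np.linalg.lstsq(np.c_[a,-b],o2-o1,rcond=None)[0]; x=o1+a*q[0];y=o2+b*q[1]; r.append([*(x+y)/2,np.linalg.norm(x-y)])
    return np.array(r)
def snap(name,f):
    s=robot.sense(); im=cams.grab_frame(name)[:,:,::-1].copy(); cv2.imwrite("pics/"+f,im); return s,im
E
python3 - <<'E'
from h import *
np.set_printoptions(precision=3,suppress=True)
for n in ("scene","top","wrist"):
    s,im=snap(n,n+"0.png"); c=cams.calibration(n); print(n,c)
print(robot.sense())
E
```

```text
scene {'fovy': 50.78637791566301, 'cx': 323.9081580977932, 'cy': 200.38631501631707, 'distortion': array([0.017, 0.   , 0.   , 0.   , 0.   ]), 'R': array([[ 0.781,  0.625, -0.005],
       [ 0.5  , -0.63 , -0.594],
       [-0.374,  0.461, -0.804]]), 't': array([-0.496, -0.147,  1.428])}
top {'fovy': 46.2993234039071, 'cx': 316.3906016858008, 'cy': 211.1413063483137, 'distortion': array([-0.108,  0.   ,  0.   ,  0.   ,  0.   ]), 'R': array([[-0.004, -1.   ,  0.012],
       [-0.995,  0.003, -0.1  ],
       [ 0.1  , -0.013, -0.995]]), 't': array([0.082, 0.573, 1.363])}
wrist {'fovy': 66.50599219926676, 'cx': 313.45375589858315, 'cy': 199.57972477848878, 'distortion': array([-0.041,  0.   ,  0.   ,  0.   ,  0.   ]), 'tool_from_camera': array([[ 0.   , -0.96 , -0.28 ,  0.078],
       [ 1.   ,  0.   , -0.001,  0.   ],
       [ 0.001, -0.28 ,  0.96 , -0.155],
       [ 0.   ,  0.   ,  0.   ,  1.   ]])}
{'t': 0.15, 'joints': array([-1.45 ,  0.159,  1.598, -0.   ,  1.386, -0.21 ]), 'joint_velocities': array([-0.002, -0.002, -0.003, -0.   , -0.   ,  0.   ]), 'joint_torque': array([ -0.   , -38.592, -32.243,   0.07 ,   0.035,  -0.   ]), 'eef_pos': array([ 0.187, -0.543,  0.231]), 'ee_rot': array([[ 0.946,  0.325, -0.   ],
       [ 0.325, -0.946,  0.001],
       [ 0.   , -0.001, -1.   ]]), 'force': array([-0.519, -1.031,  0.363]), 'torque': array([0.006, 0.012, 0.014]), 'grip_width': 1.0025883995200604}
```

View pics/top0.png

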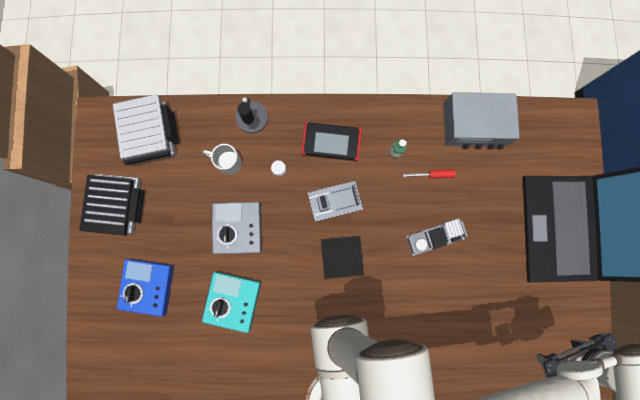

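View pics/scene0.png

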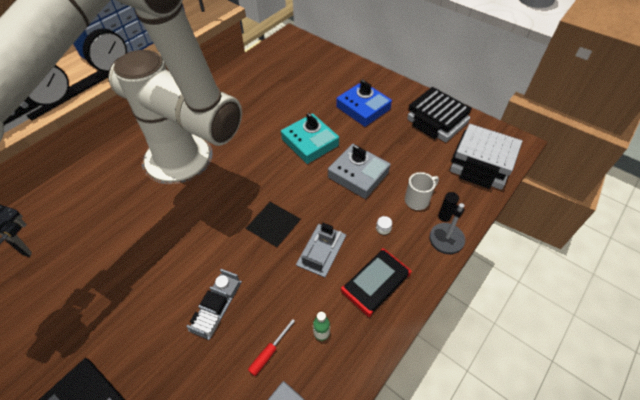

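The top view shows the rack at (437,237) with the finned unit at its right end (455,231), the cradle at (335,201), the mat at (343,257), and the grey tester at (236,228) with its knob at (228,235). The scene view agrees. I'll enlarge the key areas next.

```bash
python3 - <<'E'
from h import *
np.set_printoptions(precision=3,suppress=True)
t=cv2.imread("pics/top0.png");s=cv2.imread("pics/scene0.png")
def cr(im,x,y,w,h,W,H): return cv2.resize(im[y:y+h,x:x+w],(W,H),interpolation=cv2.INTER_CUBIC)
a=cr(t,400,212,72,54,400,300);b=cr(t,299,172,72,54,400,300);c=cr(t,200,192,72,54,400,300);d=cr(s,180,262,72,81,266,300)
d=cr(s,180,265,80,60,400,300)
cv2.imwrite("pics/c0.png",np.vstack([np.hstack([a,b]),np.hstack([c,d])]))
print(plane("top",[[455,231],[437,237],[335,201],[343,257],[236,228],[228,235]],0.02))
E
```

```text
[[ 0.513 -0.339  0.02 ]
 [ 0.495 -0.283  0.02 ]
 [ 0.605  0.023  0.02 ]
 [ 0.437  0.001  0.02 ]
 [ 0.525  0.32   0.02 ]
 [ 0.504  0.343  0.02 ]]
```

View pics/c0.png

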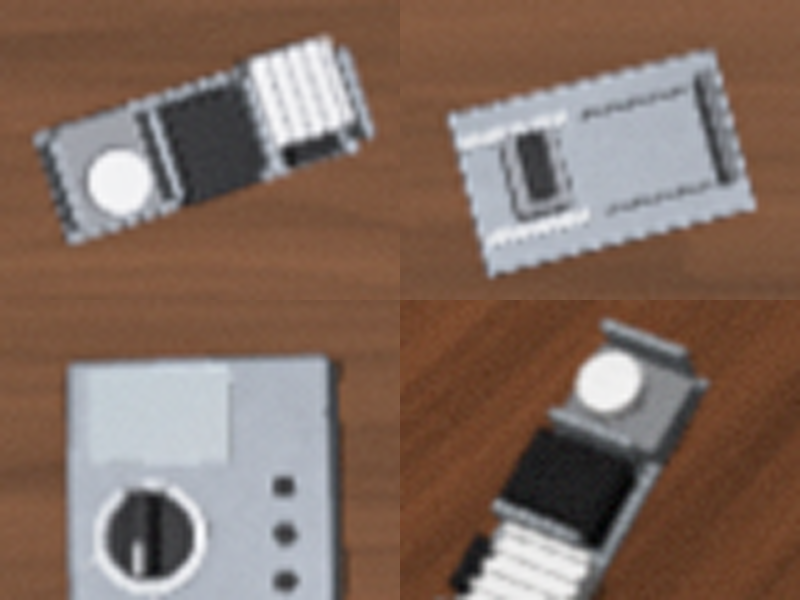

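The composite shows the finned module in the rack's right pocket with its connector pointing down in the image (robot -x). The cradle's slide is on the left (+y side) and its stop on the right. The tester knob's bar stands nearly along world x. I'll move the wrist camera over the rack.

Request:
{"op": "step_arm", "data": {"motion": "0.92 -0.21 0 0 0 0 91.9;0.92 -0.21 0 0 0 0 91.9;0.92 -0.21 0 0 0 0 91.9;0.92 -0.21 0 0 0 0 91.9;0.92 -0.21 0 0 0 0 91.9;0.92 -0.21 0 0 0 0 91.9;0.92 -0.21 0 0 0 0 91.9;0.92 -0.21 0 0 0 0 91.9;0 0 0 0 0 -0.18 91.9;0 0 0 0 0 -0.18 91.9;0 0 0 0 0 -0.18 91.9;0 0 0 0 0 -0.18 91.9;0 0 0 0 0 -0.18 91.9;0 0 0 0 0 -0.18 91.9;0 0 0 0 0 -0.18 91.9;0 0 0 0 0 -0.18 91.9;0 0 0 0 0 -0.12 91.9;0 0 0 0 0 0 91.9"}}

```text
t: 2.4
eef_pos: [0.5156, -0.3344, 0.2229]
ee_rot: [[-0.361, 0.933, -0.009], [0.933, 0.361, 0.011], [0.014, -0.004, -1.0]]
force: [0.2, 0.1, 0.4]
grip_width: 1.0
```

```bash
python3 - <<'E'
from h import *
np.set_printoptions(precision=3,suppress=True)
s,im=snap("wrist","w1.png"); print(s["eef_pos"],s["ee_rot"],s["joints"])
import pickle;pickle.dump(s,open("s1.pkl","wb"))
E
```

```text
[ 0.516 -0.334  0.223] [[-0.361  0.933 -0.009]
 [ 0.933  0.361  0.011]
 [ 0.014 -0.004 -1.   ]] [-0.773  0.276  1.477  0.002  1.402 -1.142]
```

View pics/w1.png

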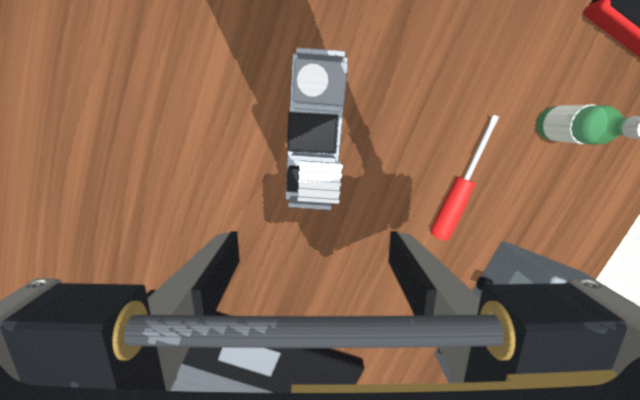

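The wrist view shows the finned module at (318,183), its connector at (293,180) on the left, the relay box at (314,132) and the sensor unit at (318,80). The fingers are well clear. Next I measure it from both views.

```bash
python3 - <<'E'
from h import *
import pickle
np.set_printoptions(precision=4,suppress=True)
s=pickle.load(open("s1.pkl","rb")); w=cv2.imread("pics/w1.png");t=cv2.imread("pics/top0.png")
def blob(im,x0,y0,x1,y1,th,dark=False):
    g=im[y0:y1,x0:x1].max(2); m=(g<th if dark else g>th).astype(np.uint8)
    m=cv2.morphologyEx(m,cv2.MORPH_CLOSE,np.ones((5,5)))
    cs=max(cv2.findContours(m,0,2)[0],key=cv2.contourArea)+np.array([x0,y0]); M=cv2.moments(cs)
    return np.array([M["m10"]/M["m00"],M["m01"]/M["m00"]]),cv2.minAreaRect(cs)
fw,rw=blob(w,280,155,350,212,225); ft,rt=blob(t,438,215,472,245,225)
print("fins",fw,rw,ft,rt); print(tri("wrist",[fw],"top",[ft],s))
bw,rbw=blob(w,280,105,350,160,60,True); bt,rbt=blob(t,425,222,452,252,70,True)
print("relay",bw,rbw,bt,rbt,tri("wrist",[bw],"top",[bt],s))
cw,rc=blob(w,282,160,305,200,60,True);print("conn",cw,rc,plane("wrist",[cw],.032,s))
sw,_=blob(w,290,60,340,102,215); st,_=blob(t,408,232,432,256,225); print("can",sw,st,tri("wrist",[sw],"top",[st],s))
for r,z in((rw,.036),(rbw,.034)): print(plane("wrist",cv2.boxPoints(r),z,s))
cv2.imwrite("pics/w1c.png",cv2.resize(w[30:220,260:380],None,fx=4,fy=4,interpolation=cv2.INTER_CUBIC)[:600+160])
E
```

```text
fins [318.3045 177.7498] ((315.5, 178.5), (47.0, 53.0), 90.0) [453.5228 228.4077] ((453.75, 228.25), (14.862703323364258, 13.281564712524414), 71.56504821777344)
[[ 0.5159 -0.3205  0.0644  0.0044]]
relay [304.5664 122.7176] ((307.0273742675781, 118.12230682373047), (24.81873321533203, 54.09017562866211), 64.39781188964844) [437.987 237.581] ((439.7500305175781, 236.75001525878906), (17.70875358581543, 19.922346115112305), 71.56504821777344) [[ 0.4859 -0.2709  0.0802  0.0105]]
conn [291.2374 180.0212] ((292.0, 178.0), (24.0, 10.0), 90.0) [[ 0.4882 -0.3398  0.032 ]]
can [312.1903  79.5759] [421.1319 244.3241] [[ 0.4724 -0.2294  0.0405  0.0013]]
[[ 0.476  -0.3129  0.036 ]
 [ 0.5314 -0.2915  0.036 ]
 [ 0.5525 -0.3421  0.036 ]
 [ 0.4948 -0.3645  0.036 ]]
[[ 0.4503 -0.2804  0.034 ]
 [ 0.4911 -0.2384  0.034 ]
 [ 0.5107 -0.2559  0.034 ]
 [ 0.4696 -0.299   0.034 ]]
```

Request:
{"op": "step_arm", "data": {"motion": "0 0 0.6 -0.004 -0.014 0 91.9;0 0 0.6 0 0 0 91.9;0 0 0.6 0 0 0 91.9;0 0 0 0 0 0 91.9"}}

```text
t: 2.95
eef_pos: [0.5157, -0.3344, 0.1311]
ee_rot: [[-0.352, 0.936, 0.001], [0.936, 0.352, -0.001], [-0.002, 0.001, -1.0]]
force: [-0.7, 0.6, -0.2]
grip_width: 1.002
```

```bash
python3 - <<'E'
from h import *
np.set_printoptions(precision=3,suppress=True)
s,im=snap("wrist","w2.png"); print(s["eef_pos"],s["ee_rot"],s["joints"])
import pickle;pickle.dump(s,open("s2.pkl","wb"))
cv2.imwrite("pics/w2c.png",cv2.resize(im[70:330,230:410],None,fx=2.3,fy=2.3,interpolation=cv2.INTER_CUBIC))
E
```

```text
[ 0.516 -0.334  0.131] [[-0.352  0.936  0.001]
 [ 0.936  0.352 -0.001]
 [-0.002  0.001 -1.   ]] [-0.772  0.348  1.576 -0.     1.216 -1.131]
```

View pics/w2c.png

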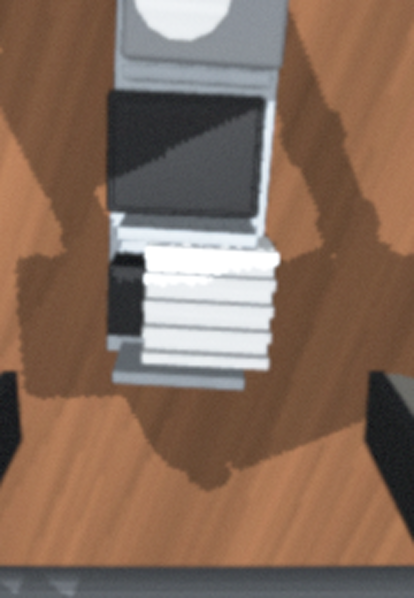

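The close crop shows the fin block's lower edge running from (142,362) to (269,368) in crop pixels. The connector is at (108–144, 253–336) and the rack is tilted about 3° in the image. The jaws straddle the two ends.

```bash
python3 - <<'E'
from h import *
import pickle
np.set_printoptions(precision=4,suppress=True)
s=pickle.load(open("s2.pkl","rb"))
f=lambda L:np.array(L)/2.3+[230,70]
g=lambda L:np.array(L)/5.5556+[400,212]
w=f([[142,362],[269,368]]); tp=g([[355,120],[330,40]])
print(tri("wrist",w,"top",tp,s))
P=plane("wrist",w,.036,s); print("fin edge",P,np.linalg.norm(P[1]-P[0]),np.degrees(np.arctan2(*(P[1]-P[0])[1::-1])))
C=plane("wrist",f([[109,254],[108,336]]),.032,s); print("conn",C,np.linalg.norm(C[1]-C[0]))
a=np.arctan2(*(P[1]-P[0])[1::-1]); X=np.array([np.cos(a),np.sin(a)]);Y=np.array([-X[1],X[0]])
# housing edge y_mod side: rack y=-23 ; housing middle 7mm toward +x of origin
print("centre from fins",P[:,:2].mean(0)-X*7e-3+Y*23e-3)
print("centre from conn",C[:,:2].mean(0)+X*31e-3)
D=plane("wrist",f([[115,380],[243,388]]),.04,s); print("divider",D,np.linalg.norm(D[1]-D[0]),D[:,:2].mean(0)+Y*27.5e-3)
E
```

```text
[[ 0.5057 -0.3711  0.0059  0.    ]
 [ 0.5464 -0.3421  0.0496  0.0042]]
fin edge [[ 0.5036 -0.3591  0.036 ]
 [ 0.5498 -0.3444  0.036 ]] 0.048556829039508406 17.655564008632915
conn [[ 0.4782 -0.3247  0.032 ]
 [ 0.4881 -0.3552  0.032 ]] 0.03216724042467662
centre from fins [ 0.5131 -0.332 ]
centre from conn [ 0.5127 -0.3305]
divider [[ 0.4962 -0.368   0.04  ]
 [ 0.5427 -0.3541  0.04  ]] 0.04857528590021294 [ 0.5111 -0.3348]
```

Request:
{"op": "step_arm", "data": {"motion": "0.066 -0.038 0.5 0 0 0.052 91.9;0 0 0.6 0 0 0 91.9;0 0 0.6 0 0 0 91.9;0 0 0.44 0 0 0 91.9;0 0 0 0 0 0 91.9"}}

```text
t: 3.62
eef_pos: [0.5207, -0.3396, 0.0349]
ee_rot: [[-0.297, 0.955, 0.017], [0.955, 0.297, -0.017], [-0.021, 0.011, -1.0]]
force: [-0.8, -0.5, 0.3]
grip_width: 1.001
```

Request:
{"op": "step_arm", "data": {"motion": "0 0 0 0 0 0 50;0 0 0 0 0 0 50;0 0 0 0 0 0 50;0 0 0 0 0 0 50;0 0 0 0 0 0 50;0 0 0 0 0 0 50", "newtons": 15}}

```text
t: 4.38
eef_pos: [0.5233, -0.342, 0.0405]
ee_rot: [[-0.296, 0.955, 0.023], [0.955, 0.296, -0.022], [-0.028, 0.015, -0.999]]
force: [0.3, -0.0, -1.2]
grip_width: 0.672
```

```bash
python3 - <<'E'
from h import *
np.set_printoptions(precision=4,suppress=True)
s,im=snap("wrist","w3.png");print(s)
print(robot.sense()["eef_pos"])
cv2.imwrite("pics/w3c.png",cv2.resize(im[80:340,120:520],(800,520)))
E
```

```text
{'t': 4.375, 'joints': array([-0.7718,  0.4708,  1.6129, -0.0002,  1.0259, -1.0724]), 'joint_velocities': array([-0.0006, -0.001 ,  0.0028,  0.0003, -0.0009, -0.0004]), 'joint_torque': array([ -0.0027, -46.5891, -28.191 ,   0.0279,  -0.0521,   0.001 ]), 'eef_pos': array([ 0.5233, -0.342 ,  0.0405]), 'ee_rot': array([[-0.2958,  0.955 ,  0.0228],
       [ 0.9548,  0.2963, -0.0224],
       [-0.0281,  0.0152, -0.9995]]), 'force': array([ 0.3035, -0.0008, -1.1854]), 'torque': array([-0.0675, -0.0983, -0.0346]), 'grip_width': 0.6719689104309707}
[ 0.5233 -0.342   0.0405]
```

View pics/w3c.png

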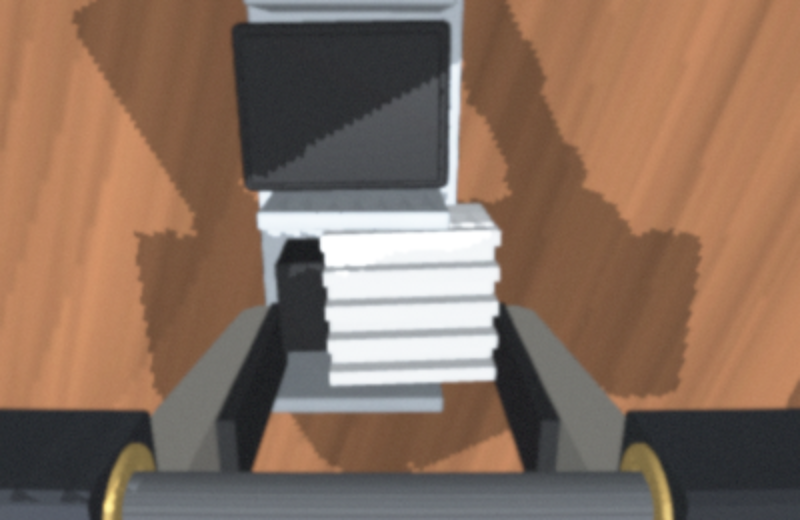

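Closed at 61.8 mm, but the arm drifted out and up while moving and tilted about 2°. The pads now hold only the module's -y edge. I'll open and watch the drift.

Request:
{"op": "step_arm", "data": {"motion": "0 0 0 0 0 0 91.9;0 0 0 0 0 0 91.9;0 0 0 0 0 0 91.9;0 0 0 0 0 0 91.9"}}

```text
t: 4.92
eef_pos: [0.5236, -0.3422, 0.0408]
ee_rot: [[-0.296, 0.955, 0.023], [0.955, 0.296, -0.023], [-0.029, 0.016, -0.999]]
force: [0.0, -0.4, 0.3]
grip_width: 0.997
```

Request:
{"op": "step_arm", "data": {"motion": "0.25 0 0 -0.02 -0.025 0 91.9;0 0 0 0 0 0 91.9"}}

```text
t: 5.18
eef_pos: [0.5199, -0.3304, 0.0405]
ee_rot: [[-0.295, 0.954, 0.05], [0.954, 0.297, -0.041], [-0.054, 0.036, -0.998]]
force: [0.3, -0.0, 0.0]
grip_width: 1.0
```

Request:
{"op": "step_arm", "data": {"motion": "0 0 0 0 0 0 91.9;0 0 0 0 0 0 91.9"}}

```text
t: 5.42
eef_pos: [0.5204, -0.3314, 0.0411]
ee_rot: [[-0.294, 0.954, 0.051], [0.954, 0.297, -0.042], [-0.055, 0.036, -0.998]]
force: [-0.8, 0.5, 0.2]
grip_width: 0.997
```

```bash
cat >> h.py <<'E'
def go(p,yaw=None,s=None):
    "print total tool-frame shift (units of 50 mm) and turn to bring the tool straight down at p, tool y at angle yaw (deg)"
    from scipy.spatial.transform import Rotation as Ro
    s=s or robot.sense(); R=np.array(s["ee_rot"]); 
    y=np.degrees(np.arctan2(R[1,1],R[0,1])) if yaw is None else yaw
    a=np.radians(y); ty=np.array([np.cos(a),np.sin(a),0]); tz=np.array([0,0,-1.]); G=np.c_[np.cross(ty,tz),ty,tz]
    d=np.array(p)-s["eef_pos"]
    print("now",np.round(s["eef_pos"],4),"yaw",round(np.degrees(np.arctan2(R[1,1],R[0,1])),1),"| turn",np.round(Ro.from_matrix(R.T@G).as_rotvec(),3),"| shift now-frame",np.round(R.T@d/.05,3),"goal-frame",np.round(G.T@d/.05,3))
E
python3 -c "
from h import *
go([.5195,-.330,.026],17.6)"
```

```text
now [ 0.5204 -0.3314  0.0411] yaw 17.3 | turn [ 0.036  0.055 -0.007] | shift now-frame [ 0.048 -0.021  0.298] goal-frame [ 0.031 -0.01   0.301]
```

Request:
{"op": "step_arm", "data": {"motion": "0 0 0 0.036 0.055 0 91.9;0 0 0 0 0 0 91.9"}}

```text
t: 5.68
eef_pos: [0.5208, -0.3321, 0.0413]
ee_rot: [[-0.296, 0.955, -0.0], [0.955, 0.296, 0.0], [0.0, -0.0, -1.0]]
force: [-0.1, -0.8, 0.2]
grip_width: 1.001
```

```bash
python3 -c "
from h import *
go([.5195,-.330,.026],17.6)"
```

```text
now [ 0.5208 -0.3321  0.0413] yaw 17.2 | turn [-0.    -0.    -0.007] | shift now-frame [ 0.048 -0.012  0.306] goal-frame [ 0.048 -0.011  0.306]
```

Request:
{"op": "step_arm", "data": {"motion": "0.05 -0.01 0.16 0 0 -0.007 91.9;0 0 0.16 0 0 0 91.9;0 0 0 0 0 0 91.9"}}

```text
t: 6.05
eef_pos: [0.5187, -0.3291, 0.0233]
ee_rot: [[-0.303, 0.953, -0.001], [0.953, 0.303, 0.0], [0.0, -0.0, -1.0]]
force: [-0.4, -0.1, -0.3]
grip_width: 0.997
```

```bash
python3 -c "
from h import *
go([.5195,-.330,.026],17.6)
s,im=snap('wrist','w4.png')
cv2.imwrite('pics/w4c.png',cv2.resize(im[80:340,120:520],(800,520)))"
```

```text
now [ 0.5187 -0.3291  0.0233] yaw 17.6 | turn [-0. -0.  0.] | shift now-frame [-0.022  0.009 -0.054] goal-frame [-0.022  0.009 -0.054]
```

View pics/w4c.png

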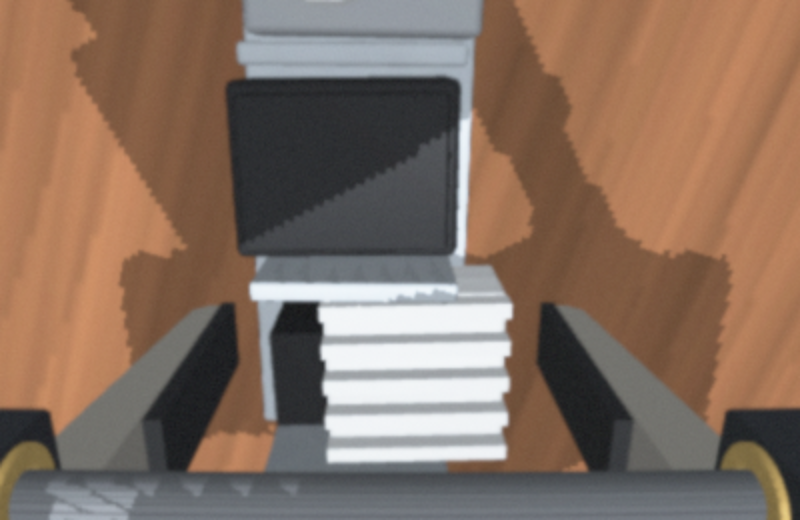

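The module now sits centred between the jaws, fins at (325–510, 305–460) in the crop. I'll close.

Request:
{"op": "step_arm", "data": {"motion": "0 0 0 0 0 0 45;0 0 0 0 0 0 45;0 0 0 0 0 0 45;0 0 0 0 0 0 45;0 0 0 0 0 0 45", "newtons": 20}}

```text
t: 6.72
eef_pos: [0.5192, -0.3295, 0.0242]
ee_rot: [[-0.303, 0.953, 0.001], [0.953, 0.303, -0.001], [-0.001, 0.0, -1.0]]
force: [-0.2, -0.4, -0.4]
grip_width: 0.672
```

Request:
{"op": "step_arm", "data": {"motion": "0 0 -0.3 0 0 0 45;0 0 -0.5 0 0 0 45;0 0 -0.6 0 0 0 45;0 0 -0.6 0 0 0 45;0 0 0 0 0 0 45"}}

```text
t: 7.35
eef_pos: [0.5195, -0.3298, 0.1305]
ee_rot: [[-0.303, 0.953, 0.002], [0.953, 0.303, -0.002], [-0.003, 0.001, -1.0]]
force: [0.3, 0.5, -1.6]
grip_width: 0.677
```

```bash
python3 - <<'E'
from h import *
np.set_printoptions(precision=4,suppress=True)
t=cv2.imread("pics/top0.png"); hsv=cv2.cvtColor(t,cv2.COLOR_BGR2HSV)
# mat
g=t.max(2); m=(g<70).astype(np.uint8); r=m[228:285,310:372]; 
c=max(cv2.findContours(r,0,2)[0],key=cv2.contourArea)+[310,228]; mr=cv2.minAreaRect(c); print("mat",mr,plane("top",[mr[0]],.003))
P=plane("top",cv2.boxPoints(mr),.003);print(P)
go([P[:,0].mean(),P[:,1].mean(),.1],-72.4)
E
```

```text
mat ((341.848388671875, 256.83197021484375), (39.29251480102539, 39.20197677612305), 84.80557250976562) [[0.438  0.0033 0.003 ]]
[[ 0.4918  0.067   0.003 ]
 [ 0.502  -0.051   0.003 ]
 [ 0.3844 -0.0603  0.003 ]
 [ 0.3745  0.057   0.003 ]]
now [ 0.5195 -0.3298  0.1305] yaw 17.6 | turn [0.003 0.001 1.571] | shift now-frame [6.841 0.466 0.591] goal-frame [ 0.464 -6.839  0.611]
```

Request:
{"op": "step_arm", "data": {"motion": "0.855 0.058 0 0 0 0 45;0.855 0.058 0 0 0 0 45;0.855 0.058 0 0 0 0 45;0.855 0.058 0 0 0 0 45;0.855 0.058 0 0 0 0 45;0.855 0.058 0 0 0 0 45;0.855 0.058 0 0 0 0 45;0.855 0.058 0 0 0 0 45;0 0 0 0 0 0.175 45;0 0 0 0 0 0.175 45;0 0 0 0 0 0.175 45;0 0 0 0 0 0.175 45;0 0 0 0 0 0.175 45;0 0 0 0 0 0.175 45;0 0 0 0 0 0.175 45;0 0 0 0 0 0.175 45;0 0 0 0 0 0.175 45;0 0 0 0 0 0 45"}}

```text
t: 9.6
eef_pos: [0.4208, 0.0186, 0.1111]
ee_rot: [[0.968, 0.25, -0.026], [0.25, -0.968, 0.008], [-0.023, -0.014, -1.0]]
force: [1.1, -0.3, -1.4]
grip_width: 0.671
```

```bash
python3 - <<'E'
from h import *
go([.438,.003,.07],-74)
import pickle
s,im=snap("wrist","w5.png");pickle.dump(s,open("s5.pkl","wb"))
cv2.imwrite("pics/w5c.png",im)
E
```

```text
now [0.4208 0.0186 0.1111] yaw -75.5 | turn [-0.015  0.023 -0.027] | shift now-frame [0.274 0.4   0.81 ] goal-frame [0.245 0.395 0.821]
```

View pics/w5c.png

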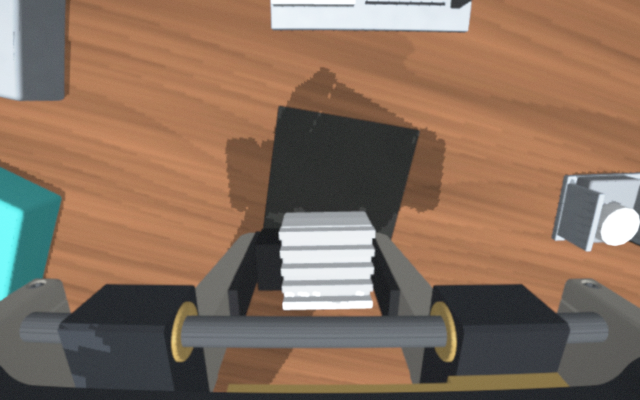

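The module hangs level in the jaws, connector left (+y), with the mat ahead and slightly right. I'll move over the mat centre and level the tool.

Request:
{"op": "step_arm", "data": {"motion": "0 0 0 -0.015 0.023 -0.027 45;0.25 0.4 0.8 0 0 0 45;0 0 0 0 0 0 45"}}

```text
t: 10.02
eef_pos: [0.4385, 0.003, 0.0702]
ee_rot: [[0.958, 0.287, 0.003], [0.287, -0.958, -0.001], [0.003, 0.002, -1.0]]
force: [0.2, 0.3, -1.8]
grip_width: 0.674
```

```bash
python3 - <<'E'
from h import *
go([.438,.003,.0222],-74)
E
```

```text
now [0.4385 0.003  0.0702] yaw -73.3 | turn [ 0.002 -0.003  0.012] | shift now-frame [-0.012 -0.005  0.96 ] goal-frame [-0.01  -0.003  0.96 ]
```

Request:
{"op": "step_arm", "data": {"motion": "0 0 0.5 0.002 -0.003 0.012 45;0 0 0.3 0 0 0 45;0 0 0.1 0 0 0 45;0 0 0 0 0 0 45"}}

```text
t: 10.52
eef_pos: [0.4409, 0.0033, 0.0281]
ee_rot: [[0.96, 0.281, 0.007], [0.281, -0.96, -0.002], [0.006, 0.004, -1.0]]
force: [-0.2, -0.9, -0.6]
grip_width: 0.674
```

```bash
python3 - <<'E'
from h import *
go([.438,.003,.0218],-74); print(robot.sense()["force"])
E
```

```text
now [0.4409 0.0033 0.0281] yaw -73.7 | turn [ 0.004 -0.006  0.005] | shift now-frame [-0.057 -0.011  0.125] goal-frame [-0.057 -0.011  0.126]
[-0.15352678 -0.8754688  -0.58330595]
```

Request:
{"op": "step_arm", "data": {"motion": "0 0 0.12 0.004 -0.006 0 45;0 0 0 0 0 0 45"}}

```text
t: 10.78
eef_pos: [0.442, 0.0031, 0.0231]
ee_rot: [[0.96, 0.281, 0.002], [0.281, -0.96, -0.0], [0.002, 0.001, -1.0]]
force: [-1.5, -0.6, -0.6]
grip_width: 0.678
```

Request:
{"op": "step_arm", "data": {"motion": "-0.02 0 0.04 0.001 -0.002 0 45;0 0 0 0 0 0 91.9;0 0 0 0 0 0 91.9;0 0 0 0 0 0 91.9;0 0 0 0 0 0 91.9;0 0 -0.6 0 0 0 91.9;0 0 -0.8 0 0 0 91.9;0 0 -0.8 0 0 0 91.9;0 0 0 0 0 0 91.9"}}

```text
t: 11.9
eef_pos: [0.4413, 0.0026, 0.1347]
ee_rot: [[0.96, 0.281, 0.001], [0.281, -0.96, 0.0], [0.001, 0.0, -1.0]]
force: [0.0, -0.9, 0.2]
grip_width: 1.003
```

```bash
python3 - <<'E'
from h import *
go([.438,.003,.13],16.2)
import pickle
s,im=snap("wrist","w6.png");pickle.dump(s,open("s6.pkl","wb"))
cv2.imwrite("pics/w6c.png",im)
E
```

```text
now [0.4413 0.0026 0.1347] yaw -73.7 | turn [ 1.000e-03 -1.000e-03 -1.568e+00] | shift now-frame [-0.061 -0.026  0.094] goal-frame [ 0.026 -0.061  0.094]
```

View pics/w6c.png

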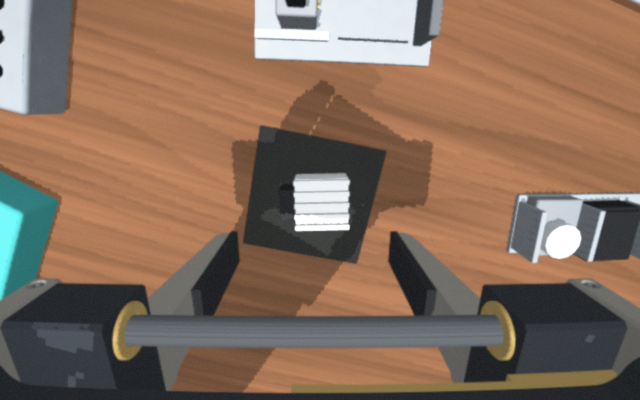

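The module stands upright and released on the mat, fins at x 293–350, y 174–231 and connector to the left. I'll look at the cradle and tester from above before re-gripping.

Request:
{"op": "step_arm", "data": {"motion": "0.785 0.14 -0.35 0 0 0 91.9;0.785 0.14 -0.35 0 0 0 91.9;0.785 0.14 -0.35 0 0 0 91.9;0.785 0.14 -0.35 0 0 0 91.9;0 0 0 0 0 0 91.9;0 0 0 0 0 0 91.9"}}

```text
t: 12.7
eef_pos: [0.5949, 0.022, 0.1883]
ee_rot: [[0.959, 0.28, -0.027], [0.281, -0.96, 0.005], [-0.024, -0.013, -1.0]]
force: [-0.1, -0.0, 0.7]
grip_width: 0.995
```

```bash
python3 - <<'E'
from h import *
import pickle
s,im=snap("wrist","w7.png");pickle.dump(s,open("s7.pkl","wb"))
go([.53,.32,.2]); print(plane("wrist",[[320,200],[320,50]],0,s))
s6=pickle.load(open("s6.pkl","rb")); R=s6["ee_rot"]
P=plane("wrist",[[294,231],[350,231]],.033,s6); print(P,np.linalg.norm(P[1]-P[0]))
u=(P[0]-P[1])[:2];u/=np.linalg.norm(u); n=np.array([u[1],-u[0]]); print("u",u,"ctr",P[:,:2].mean(0)+7e-3*u+23e-3*n)
E
```

```text
now [0.5948 0.022  0.1884] yaw -73.7 | turn [-0.013  0.024  0.   ] | shift now-frame [ 0.423 -6.087 -0.165] goal-frame [ 0.427 -6.084 -0.231]
[[0.57017608 0.0095923  0.        ]
 [0.72457244 0.05576286 0.        ]]
[[ 0.41121481  0.0122622   0.033     ]
 [ 0.42545406 -0.03626375  0.033     ]] 0.05057197124416481
u [-0.28156409  0.95954242] ctr [0.43843296 0.001192  ]
```

Request:
{"op": "step_arm", "data": {"motion": "0.06 -0.87 -0.03 -0.013 0.024 0 91.9;0.06 -0.87 -0.03 0 0 0 91.9;0.06 -0.87 -0.03 0 0 0 91.9;0.06 -0.87 -0.03 0 0 0 91.9;0.06 -0.87 -0.03 0 0 0 91.9;0.06 -0.87 -0.03 0 0 0 91.9;0.06 -0.87 -0.03 0 0 0 91.9;0 0 0 0 0 0 91.9;0 0 0 0 0 0 91.9"}}

```text
t: 13.88
eef_pos: [0.5157, 0.3235, 0.1908]
ee_rot: [[0.961, 0.276, -0.015], [0.276, -0.961, -0.005], [-0.016, 0.0, -1.0]]
force: [0.1, 0.6, 0.3]
grip_width: 0.999
```

```bash
python3 - <<'E'
from h import *
import pickle
s,im=snap("wrist","w8.png");pickle.dump(s,open("s8.pkl","wb"))
go([.438,.002,.13],16.2)
a=cv2.imread("pics/w7.png")[40:240,180:447]; b=im[40:240,180:447]
print(proj("wrist",[[.504,.343,.08]],s))
cv2.imwrite("pics/c8.png",np.vstack([cv2.resize(a,(534,300)) if 0 else cv2.resize(a,(400,300)),cv2.resize(b,(400,300))]) if 0 else np.hstack([cv2.resize(a,None,fx=1.5,fy=1.5) if 0 else cv2.resize(cv2.imread("pics/w7.png")[20:320,160:400],(400,500)),cv2.resize(im[20:320,160:400],(400,500))]))
E
```

```text
now [0.5157 0.3234 0.1908] yaw -74.0 | turn [-0.013  0.013 -1.574] | shift now-frame [-3.245  5.752  1.267] goal-frame [-5.739 -3.286  1.216]
[[289.49773978 204.5824665 ]]
```

View pics/c8.png

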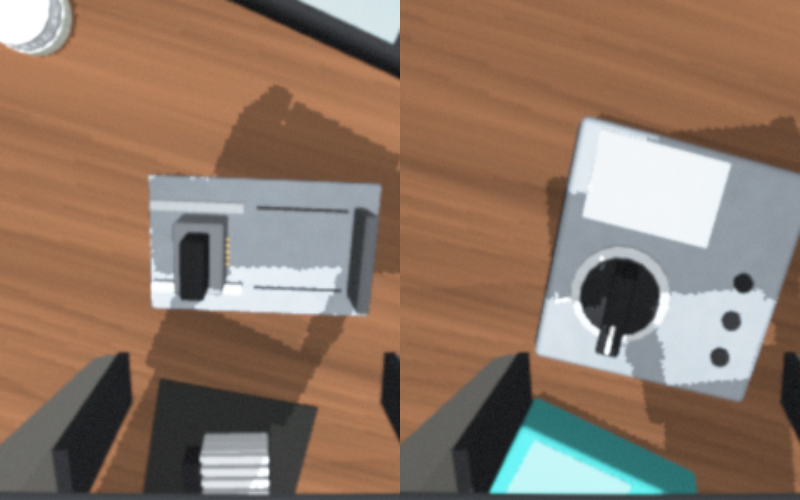

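Left: cradle plate corners are at (149,175), (381,184), (366,316) and (152,307), with lines from (257,208) to (348,211) and (254,288) to (340,290). The contacts are at (228,250) and the module is on the mat below. Right: the knob flange is centred at (621,297), and the bar's white pointer ends near (607,350).

```bash
python3 - <<'E'
from h import *
import pickle
np.set_printoptions(precision=4,suppress=True)
s7,s8=[pickle.load(open(f"s{i}.pkl","rb")) for i in (7,8)]
L=lambda a:np.array(a)*.6+[160,20]; Rr=lambda a:(np.array(a)-[400,0])*.6+[160,20]
g=lambda a:np.array(a)/5.5556+[299,172]
q=L([[149,175],[381,184],[366,316],[152,307]])
C=plane("wrist",q,.006,s7); print("corners",C,C.mean(0)); 
for i in range(4): print(np.linalg.norm(C[i]-C[(i+1)%4]),end=" ")
Ct=tri("wrist",q,"top",g([[452-400,115],[715-400,50],[755-400,207],[490-400,273]]),s7); print("\ntri corners",Ct,Ct.mean(0))
l=plane("wrist",L([[257,208],[348,211],[254,288],[340,290]]),.006,s7); print("lines",l, [np.degrees(np.arctan2(*(a-b)[1::-1])) for a,b in((l[0],l[1]),(l[2],l[3]),(C[0],C[1]),(C[3],C[2]))])
a=np.radians(np.mean([np.degrees(np.arctan2(*(a-b)[1::-1])) for a,b in((l[0],l[1]),(l[2],l[3]),(C[0],C[1]),(C[3],C[2]))])); X=np.array([np.cos(a),np.sin(a)]);Y=np.array([-X[1],X[0]]); print("ang",np.degrees(a))
print("line mid y",l[:,:2]@Y,"corners x",C[:,:2]@X,"y",C[:,:2]@Y)
hb=tri("wrist",L([[194,238]]),"top",g([[520-400,150]]),s7)
gt=lambda a:np.array(a)/5.5556+[200,192]
k=tri("wrist",Rr([[621,297]]),"top",gt([[152,237]]),s8); print("knob ring",k, plane("wrist",Rr([[621,297]]),.057,s8),plane("top",gt([[152,237]]),.057))
e=plane("wrist",Rr([[607,352],[613,330]]),.091,s8); print("pointer",e)
w=cv2.imread("pics/w8.png"); cv2.imwrite("pics/kn.png",cv2.resize(w[150:260,240:350],None,fx=5,fy=5,interpolation=cv2.INTER_CUBIC))
E
```

```text
corners [[ 0.6316  0.1073  0.006 ]
 [ 0.6684 -0.038   0.006 ]
 [ 0.5805 -0.0597  0.006 ]
 [ 0.5443  0.0854  0.006 ]] [0.6062 0.0237 0.006 ]
0.1499202393026412 0.09045314741137707 0.14951622529056655 0.08998696138734913 
tri corners [[ 0.6319  0.1045  0.0146  0.0028]
 [ 0.6688 -0.0411 -0.0032  0.0021]
 [ 0.5808 -0.0608  0.0054  0.0022]
 [ 0.5456  0.0839  0.0101  0.002 ]] [0.6068 0.0216 0.0067 0.0023]
lines [[ 0.6308  0.0344  0.006 ]
 [ 0.6459 -0.0234  0.006 ]
 [ 0.5778  0.021   0.006 ]
 [ 0.5933 -0.036   0.006 ]] [np.float64(104.60025726881054), np.float64(105.15055604793595), np.float64(104.20026249886496), np.float64(104.02228083070543)]
ang 104.49333916157921
line mid y [-0.6193 -0.6195 -0.5647 -0.5654] corners x [-0.0542 -0.2041 -0.2031 -0.0535] y [-0.6383 -0.6376 -0.5471 -0.5484]
knob ring [[0.5027 0.3405 0.0528 0.0022]] [[0.5035 0.3415 0.057 ]] [[0.503  0.3387 0.057 ]]
pointer [[0.4821 0.3413 0.091 ]
 [0.4952 0.3414 0.091 ]]
```

Request:
{"op": "step_arm", "data": {"motion": "-0.464 0.822 0 -0.013 0.013 0 91.9;-0.464 0.822 0.06 0 0 0 91.9;-0.464 0.822 0.06 0 0 0 91.9;-0.464 0.822 0.06 0 0 0 91.9;-0.464 0.822 0.06 0 0 0 91.9;-0.464 0.822 0.06 0 0 0 91.9;-0.464 0.822 0.06 0 0 0 91.9;0 0 0 0 0 -0.175 91.9;0 0 0 0 0 -0.175 91.9;0 0 0 0 0 -0.175 91.9;0 0 0 0 0 -0.175 91.9;0 0 0 0 0 -0.175 91.9;0 0 0 0 0 -0.175 91.9;0 0 0 0 0 -0.175 91.9;0 0 0 0 0 -0.175 91.9;0 0 0 0 0 -0.174 91.9;0 0 0 0 0 0 91.9"}}

```text
t: 16.05
eef_pos: [0.4268, -0.0276, 0.1728]
ee_rot: [[-0.292, 0.956, -0.002], [0.956, 0.292, -0.019], [-0.017, -0.007, -1.0]]
force: [0.9, -0.2, -1.1]
grip_width: 0.999
```

```bash
cat > m9.py <<'E'
from h import *
import pickle,sys
np.set_printoptions(precision=4,suppress=True)
s,im=snap("wrist",sys.argv[1]); p=proj("wrist",[[.439,.002,.033]],s)[0].astype(int)
x0,y0=np.maximum(p-75,0); c=im[y0:y0+150,x0:x0+150]
m=cv2.morphologyEx((c.min(2)>110).astype(np.uint8),cv2.MORPH_OPEN,np.ones((5,5)));m=cv2.morphologyEx(m,cv2.MORPH_CLOSE,np.ones((9,9)))
k=max(cv2.findContours(m,0,2)[0],key=cv2.contourArea)+[x0,y0]; r=cv2.minAreaRect(k); b=cv2.boxPoints(r); print(p,r); print(b)
P=plane("wrist",b,.033,s);print(P,P.mean(0))
go([.439,.002,.08],16.3,s)
E
python3 m9.py w9.png
```

```text
[336 166] ((337.0, 171.5), (51.0, 48.0), 90.0)
[[313. 146.]
 [361. 146.]
 [361. 197.]
 [313. 197.]]
[[ 0.4114  0.0143  0.033 ]
 [ 0.4553  0.0278  0.033 ]
 [ 0.4723 -0.0202  0.033 ]
 [ 0.4263 -0.0343  0.033 ]] [ 0.4413 -0.0031  0.033 ]
now [ 0.4268 -0.0276  0.1728] yaw 17.0 | turn [-0.007  0.017  0.012] | shift now-frame [0.528 0.419 1.844] goal-frame [0.5   0.4   1.856]
```

Request:
{"op": "step_arm", "data": {"motion": "0 0 0 -0.007 0.017 0.012 91.9;0.25 0.22 0.9 0 0 0 91.9;0.25 0.2 0.9 0 0 0 91.9;0 0 0 0 0 0 91.9"}}

```text
t: 16.6
eef_pos: [0.4416, 0.001, 0.0821]
ee_rot: [[-0.267, 0.964, 0.004], [0.964, 0.267, 0.0], [-0.001, 0.004, -1.0]]
force: [-0.2, 0.2, 0.2]
grip_width: 1.001
```

```bash
python3 -c "
from h import *
go([.4405,.002,.025],16.3)"
```

```text
now [0.4416 0.001  0.0821] yaw 15.5 | turn [ 0.004  0.001 -0.014] | shift now-frame [ 0.026 -0.02   1.142] goal-frame [ 0.025 -0.015  1.142]
```

Request:
{"op": "step_arm", "data": {"motion": "0.02 -0.02 0.35 0.004 0.001 -0.014 91.9;0 0 0.35 0 0 0 91.9;0 0 0.25 0 0 0 91.9;0 0 0.15 0 0 0 91.9;0 0 0 0 0 0 91.9"}}

```text
t: 17.23
eef_pos: [0.4442, -0.0011, 0.0291]
ee_rot: [[-0.278, 0.96, 0.008], [0.96, 0.278, -0.002], [-0.004, 0.007, -1.0]]
force: [-0.7, 1.1, 0.2]
grip_width: 1.0
```

```bash
python3 -c "
from h import *
go([.4405,.002,.025],16.3)"
```

```text
now [ 0.4442 -0.0011  0.0291] yaw 16.2 | turn [ 0.007  0.004 -0.002] | shift now-frame [ 0.081 -0.053  0.08 ] goal-frame [ 0.081 -0.053  0.081]
```

Request:
{"op": "step_arm", "data": {"motion": "0.09 -0.05 0.08 0.007 0.004 0 91.9;0 0 0 0 0 0 91.9"}}

```text
t: 17.48
eef_pos: [0.441, 0.0025, 0.0256]
ee_rot: [[-0.278, 0.96, 0.001], [0.96, 0.278, -0.0], [-0.001, 0.001, -1.0]]
force: [-0.5, 0.3, -0.5]
grip_width: 0.998
```

Request:
{"op": "step_arm", "data": {"motion": "0 0 0 0 0 0 30;0 0 0 0 0 0 30;0 0 0 0 0 0 30;0 0 0 0 0 0 30;0 0 0 0 0 0 30;0 0 0 0 0 0 30", "newtons": 20}}

```text
t: 18.23
eef_pos: [0.4415, 0.0024, 0.0262]
ee_rot: [[-0.279, 0.96, 0.002], [0.96, 0.279, -0.001], [-0.001, 0.002, -1.0]]
force: [-0.4, 0.5, -0.3]
grip_width: 0.5
```

Request:
{"op": "step_arm", "data": {"motion": "0 0 -0.4 0 0 0 30;0 0 -0.5 0 0 0 30;0 0 -0.5 0 0 0 30;0 0 0 0 0 0 30"}}

```text
t: 18.73
eef_pos: [0.44, 0.0028, 0.0967]
ee_rot: [[-0.278, 0.96, -0.001], [0.96, 0.278, 0.0], [0.0, -0.001, -1.0]]
force: [0.2, -0.2, -1.5]
grip_width: 0.499
```

```bash
python3 -c "
from h import *
go([.6106,.0062,.1],14.2)
s,im=snap('wrist','w10.png')"
```

```text
now [0.44   0.0028 0.0967] yaw 16.2 | turn [-0.001 -0.     0.034] | shift now-frame [-0.885  3.296 -0.07 ] goal-frame [-0.772  3.324 -0.067]
```

Request:
{"op": "step_arm", "data": {"motion": "-0.2 0.83 -0.02 0 0 0.034 30;-0.2 0.83 -0.02 0 0 0 30;-0.2 0.83 -0.02 0 0 0 30;-0.19 0.83 -0.02 0 0 0 30;0 0 0 0 0 0 30;0 0 0 0 0 0 30"}}

```text
t: 19.52
eef_pos: [0.6058, 0.0085, 0.0844]
ee_rot: [[-0.244, 0.97, -0.023], [0.97, 0.244, 0.005], [0.01, -0.021, -1.0]]
force: [0.9, -0.2, -1.6]
grip_width: 0.5
```

```bash
python3 -c "
from h import *
go([.6106,.0062,.06],14.2)"
```

```text
now [0.6058 0.0085 0.0844] yaw 14.1 | turn [-0.021 -0.01  -0.001] | shift now-frame [-0.073  0.092  0.485] goal-frame [-0.069  0.082  0.488]
```

Request:
{"op": "step_arm", "data": {"motion": "0 0 0 -0.021 -0.01 0 30;-0.07 0.08 0.5 0 0 0 30;0 0 0 0 0 0 30"}}

```text
t: 19.9
eef_pos: [0.6069, 0.0065, 0.0581]
ee_rot: [[-0.244, 0.97, -0.001], [0.97, 0.244, -0.0], [0.0, -0.001, -1.0]]
force: [-0.9, 0.6, -1.8]
grip_width: 0.5
```

```bash
python3 -c "
from h import *
go([.6106,.0062,.031],14.2)
s,im=snap('wrist','w11.png')
cv2.imwrite('pics/w11c.png',cv2.resize(im[60:320,160:480],(640,520)))"
```

```text
now [0.6069 0.0065 0.0581] yaw 14.1 | turn [-0.001 -0.    -0.002] | shift now-frame [-0.023  0.071  0.542] goal-frame [-0.023  0.07   0.542]
```

View pics/w11c.png

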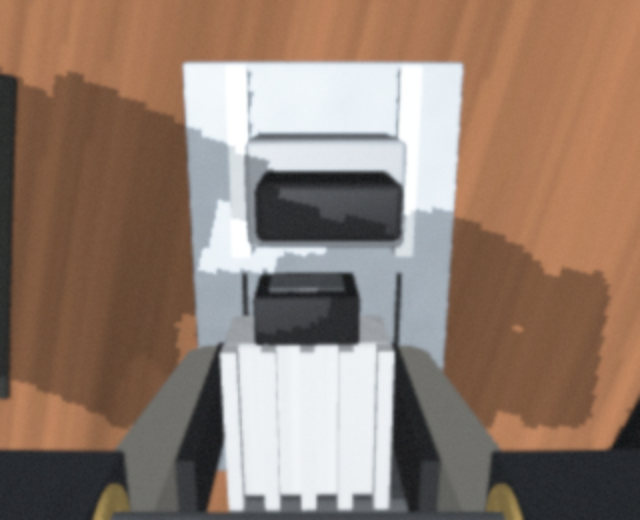

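The module hangs straight over the cradle with its connector facing the slide. It is about 4 mm left of midway between the lines (cols 245 and 397), which agrees with the computed correction. I'll descend.

Request:
{"op": "step_arm", "data": {"motion": "-0.02 0.07 0.2 0 0 0 30;0 0 0.15 0 0 0 30;0 0 0.1 0 0 0 30;0 0 0 0 0 0 30"}}

```text
t: 20.45
eef_pos: [0.613, 0.0062, 0.0383]
ee_rot: [[-0.244, 0.97, 0.006], [0.97, 0.244, -0.001], [-0.002, 0.005, -1.0]]
force: [0.5, -0.0, -1.9]
grip_width: 0.496
```

```bash
python3 -c "
from h import *
go([.6106,.0062,.0292],14.2)"
```

```text
now [0.613  0.0062 0.0383] yaw 14.1 | turn [ 0.005  0.002 -0.001] | shift now-frame [ 0.012 -0.048  0.182] goal-frame [ 0.012 -0.047  0.182]
```

Request:
{"op": "step_arm", "data": {"motion": "0.01 -0.05 0.1 0.005 0.002 0 30;0 -0.01 0.06 0 0.001 0 30;0 0 0 0 0 0 30"}}

```text
t: 20.82
eef_pos: [0.61, 0.0059, 0.03]
ee_rot: [[-0.244, 0.97, 0.0], [0.97, 0.244, 0.001], [0.001, 0.0, -1.0]]
force: [0.2, 0.2, -1.3]
grip_width: 0.499
```

```bash
python3 -c "
from h import *
go([.6106,.0062,.0292],14.2);print(robot.sense()['force'])"
```

```text
now [0.61   0.0059 0.03  ] yaw 14.1 | turn [ 0.    -0.001 -0.001] | shift now-frame [0.003 0.012 0.016] goal-frame [0.003 0.012 0.016]
[ 0.23530601  0.17277336 -1.26311138]
```

Request:
{"op": "step_arm", "data": {"motion": "0 0.01 0.016 0 0 0 30;0 0 0 0 0 0 91.9;0 0 0 0 0 0 91.9;0 0 0 0 0 0 91.9;0 0 0 0 0 0 91.9;0 0 -0.5 0 0 0 91.9;0 0 -0.8 0 0 0 91.9;0 0 -0.8 0 0 0 91.9;0 0 -0.5 0 0 0 91.9;0 0 0 0 0 0 91.9"}}

```text
t: 22.08
eef_pos: [0.6108, 0.0059, 0.1634]
ee_rot: [[-0.244, 0.97, 0.001], [0.97, 0.244, 0.0], [0.0, 0.001, -1.0]]
force: [0.3, -0.1, 0.3]
grip_width: 0.999
```

```bash
python3 - <<'E'
from h import *
import pickle
np.set_printoptions(precision=4,suppress=True)
s,im=snap("wrist","w12.png"); pickle.dump(s,open("s12.pkl","wb"))
c=np.array([.6063,.0232]);a=np.radians(104.3);X=np.array([np.cos(a),np.sin(a)])
# slide-handle grip point, cradle x: block centre 22+15=37 -> from plate centre 40 (open)
print("predicted handle px", proj("wrist",[[*(c+X*.04),.074]],s), "module px",proj("wrist",[[*(c-X*.0175),.036]],s))
g=im[60:330,200:440]; cv2.imwrite("pics/w12c.png",cv2.resize(g,None,fx=2.2,fy=2.2,interpolation=cv2.INTER_CUBIC))
go([.6,.06,.15],14.2)
E
```

```text
predicted handle px [[314.4167 139.1051]] module px [[314.3546 196.3011]]
now [0.6099 0.0061 0.1618] yaw 14.1 | turn [-0.001 -0.001 -0.001] | shift now-frame [1.094 0.072 0.237] goal-frame [1.094 0.073 0.236]
```

View pics/w12c.png

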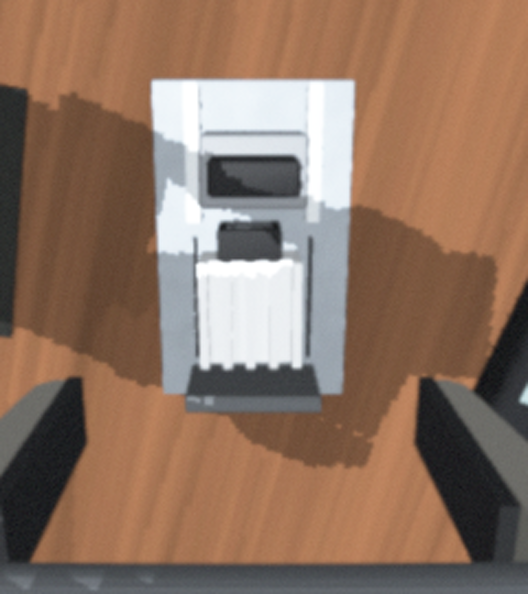

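The module lies flat between the lines, connector facing the slide, with the fins about 1–2 mm left of midway. The handle top is at crop (253,177), within 1.5 px of the prediction. I'll turn to grip the handle across its thickness.

Request:
{"op": "step_arm", "data": {"motion": "0 0 0 0 0 -0.175 40;0 0 0 0 0 -0.175 40;0 0 0 0 0 -0.175 40;0 0 0 0 0 -0.175 40;0 0 0 0 0 -0.175 40;0 0 0 0 0 -0.175 40;0 0 0 0 0 -0.175 40;0 0 0 0 0 -0.175 40;0 0 0 0 0 -0.174 40;0 0 0 0 0 0 40"}}

```text
t: 23.38
eef_pos: [0.5977, 0.0081, 0.1383]
ee_rot: [[-0.955, -0.295, -0.036], [-0.295, 0.955, 0.007], [0.033, 0.018, -0.999]]
force: [0.2, -0.2, 0.7]
grip_width: 0.437
```

```bash
python3 - <<'E'
from h import *
import pickle
s=pickle.load(open("s12.pkl","rb"));h=plane("wrist",[[315,140.5]],.074,s)[0]; print(h)
c=np.array([.6063,.0232]);a=np.radians(104.3);X=np.array([np.cos(a),np.sin(a)]);print((h[:2]-c)@X, (h[:2]-c)@[-X[1],X[0]])
go([h[0],h[1],.1],104.3)
E
```

```text
[0.59814785 0.0623086  0.074     ]
0.03991042511709356 -0.0017602201281865966
now [0.5977 0.0081 0.1383] yaw 107.1 | turn [ 0.017 -0.033  0.05 ] | shift now-frame [-0.353  1.02   0.772] goal-frame [-0.276  1.049  0.765]
```

Request:
{"op": "step_arm", "data": {"motion": "0 0 0 0.017 -0.033 0.05 40;-0.14 0.53 0.1 0 0 0 40;-0.14 0.52 0.3 0 0 0 40;0 0 0 0 0 0 40"}}

```text
t: 23.88
eef_pos: [0.5959, 0.0634, 0.1126]
ee_rot: [[-0.973, -0.23, -0.006], [-0.23, 0.973, 0.001], [0.006, 0.002, -1.0]]
force: [-0.4, -0.7, -1.1]
grip_width: 0.436
```

```bash
python3 -c "
from h import *
go([.598,.062,.067],104.3)"
```

```text
now [0.5959 0.0634 0.1126] yaw 103.3 | turn [ 0.002 -0.006 -0.017] | shift now-frame [-0.04  -0.039  0.913] goal-frame [-0.033 -0.037  0.913]
```

Request:
{"op": "step_arm", "data": {"motion": "-0.04 -0.04 0.3 0.002 -0.006 -0.017 40;0 0 0.3 0 0 0 40;0 0 0.2 0 0 0 40;0 0 0 0 0 0 40"}}

```text
t: 24.38
eef_pos: [0.598, 0.0594, 0.069]
ee_rot: [[-0.97, -0.243, -0.001], [-0.243, 0.97, -0.001], [0.001, -0.0, -1.0]]
force: [-0.8, 0.6, -0.9]
grip_width: 0.438
```

```bash
python3 -c "
from h import *
go([.598,.062,.067],104.3)"
```

```text
now [0.598  0.0594 0.069 ] yaw 104.0 | turn [-0.    -0.001 -0.004] | shift now-frame [-0.013  0.051  0.039] goal-frame [-0.014  0.051  0.039]
```

Request:
{"op": "step_arm", "data": {"motion": "-0.01 0.05 0.02 0 0 0 40;0 0 0 0 0 0 5;0 0 0 0 0 0 5;0 0 0 0 0 0 5;0 0 0 0 0 0 5", "newtons": 15}}

```text
t: 25.0
eef_pos: [0.599, 0.0617, 0.0694]
ee_rot: [[-0.97, -0.242, 0.002], [-0.242, 0.97, -0.001], [-0.001, -0.001, -1.0]]
force: [0.3, -0.5, -1.7]
grip_width: 0.151
```

Request:
{"op": "step_arm", "data": {"motion": "0 -0.1 0 0 0 0 5;0 -0.1 0 0 0 0 5;0 -0.1 0 0 0 0 5;0 -0.08 0 0 0 0 5;0 0 0 0 0 0 5"}}

```text
t: 25.62
eef_pos: [0.6036, 0.0436, 0.0694]
ee_rot: [[-0.97, -0.242, 0.001], [-0.242, 0.97, 0.002], [-0.001, 0.002, -1.0]]
force: [-0.6, 2.9, 0.8]
grip_width: 0.154
```

Request:
{"op": "step_arm", "data": {"motion": "0 -0.04 0 0 0 0 5;0 -0.04 0 0 0 0 5;0 -0.06 0 0 0 0 5;0 -0.08 0 0 0 0 5"}}

```text
t: 26.12
eef_pos: [0.6036, 0.0431, 0.0692]
ee_rot: [[-0.97, -0.242, -0.005], [-0.242, 0.97, 0.02], [-0.0, 0.021, -1.0]]
force: [-2.5, 16.8, 4.3]
grip_width: 0.152
```

The slide is against its end stop: 17 N with no further motion after about 19 mm of travel. I'll release and rise.

Request:
{"op": "step_arm", "data": {"motion": "0 0.02 0 0.02 0 0 5;0 0 0 0 0 0 40;0 0 0 0 0 0 40;0 0 0 0 0 0 40;0 0 -0.3 0 0 0 40;0 0 -0.6 0 0 0 40;0 0 -0.8 0 0 0 40;0 0 -0.6 0 0 0 40;0 0 0 0 0 0 40"}}

```text
t: 27.25
eef_pos: [0.6048, 0.0414, 0.1922]
ee_rot: [[-0.97, -0.241, 0.005], [-0.241, 0.97, -0.004], [-0.004, -0.005, -1.0]]
force: [-0.1, -0.8, -1.3]
grip_width: 0.436
```

```bash
python3 - <<'E'
from h import *
import pickle
np.set_printoptions(precision=4,suppress=True)
s,im=snap("wrist","w13.png"); pickle.dump(s,open("s13.pkl","wb")); st,tp=snap("top","top13.png")
c=np.array([.6063,.0232]);a=np.radians(104.3);X=np.array([np.cos(a),np.sin(a)])
print("pred handle",proj("wrist",[[*(c+X*.02),.074]],s),"module top ctr",proj("wrist",[[*(c-X*.0275-X*.007),.036]],s))
go([.503,.3405,.17],90)
E
```

```text
pred handle [[315.9922 196.5766]] module top ctr [[263.9804 186.8228]]
now [0.6028 0.0417 0.1885] yaw 104.0 | turn [-0.003 -0.002  0.244] | shift now-frame [0.495 6.282 0.355] goal-frame [1.996 5.976 0.369]
```

The picture limit is reached, so I continue with numeric checks only.

```bash
python3 - <<'E'
from h import *
import pickle
np.set_printoptions(precision=4,suppress=True)
s=pickle.load(open("s13.pkl","rb")); im=cv2.imread("pics/w13.png")
c=np.array([.6063,.0232]);a=np.radians(104.3);X=np.array([np.cos(a),np.sin(a)]);Y=np.array([-X[1],X[0]])
x0,y0=215,130; g=im[y0:y0+115,x0:x0+150]
d=cv2.morphologyEx((g.max(2)<75).astype(np.uint8),cv2.MORPH_OPEN,np.ones((3,3)))
for k in cv2.findContours(d,0,2)[0]:
    if cv2.contourArea(k)>60:
        r=cv2.minAreaRect(k+[x0,y0]); P=plane("wrist",[r[0]],.074,s)[0,:2]-c; Q=plane("wrist",[r[0]],.032,s)[0,:2]-c
        print("dark",np.round(r[0],1),np.round(r[1],1),round(r[2],1),"cradle xy @.074",P@X,P@Y,"@.032",Q@X,Q@Y)
b=(g.min(2)>215).astype(np.uint8)
for k in cv2.findContours(b,0,2)[0]:
    if cv2.contourArea(k)>60:
        r=cv2.boundingRect(k+[x0,y0]); m=[r[0]+r[2]/2,r[1]+r[3]/2]; Q=plane("wrist",[m],.036,s)[0,:2]-c; print("bright",r,Q@X,Q@Y)
E
```

```text
dark [352.5 238. ] [12.  9.] 90.0 cradle xy @.074 0.055258944370068515 -0.041942693828075486 @.032 0.06083363676902235 -0.06047864186584136
dark [275.  237.5] [13. 10.] 90.0 cradle xy @.074 -0.019891963456733802 -0.04111141221804786 @.032 -0.025899681256789098 -0.05951924144957885
dark [317.5 200. ] [26. 13.] 90.0 cradle xy @.074 0.0213952795427482 -0.003328296558346875 @.032 0.021750835297661426 -0.01591291544123081
dark [295.5 187.5] [17. 11.] 90.0 cradle xy @.074 0.0011399742871923244 0.008792768820748751 @.032 -0.0016262586489463621 -0.001923726903952715
dark [317.  178.5] [ 7. 12.] 90.0 cradle xy @.074 0.020977738635246296 0.017178952846568084 @.032 0.021268942139396316 0.007754952797571372
bright (345, 204, 11, 14) 0.05715308806341686 -0.027215040066337858
bright (246, 203, 43, 4) -0.03176601242235788 -0.020053543621097205
bright (245, 194, 44, 7) -0.03189022261343097 -0.011699117675415663
bright (242, 163, 47, 29) -0.032398716474146355 0.010000413985328806
bright (275, 142, 80, 35) 0.01924394252659882 0.02854495929275815
bright (231, 142, 29, 18) -0.051463391119592486 0.03769045183164872
```

Request:
{"op": "step_arm", "data": {"motion": "0.06 0.78 0.04 0 0 0 40;0.06 0.78 0.04 0 0 0 40;0.06 0.78 0.04 0 0 0 40;0.06 0.78 0.04 0 0 0 40;0.06 0.78 0.04 0 0 0 40;0.06 0.78 0.04 0 0 0 40;0.06 0.78 0.04 0 0 0 40;0.06 0.78 0.04 0 0 0 40;0 0 0 0 0 0.12 40;0 0 0 0 0 0.12 40;0 0 0 0 0 0 40"}}

```text
t: 28.72
eef_pos: [0.4876, 0.344, 0.1468]
ee_rot: [[-0.999, 0.004, -0.04], [0.004, 1.0, -0.013], [0.04, -0.013, -0.999]]
force: [0.1, -0.7, 0.3]
grip_width: 0.435
```

```bash
python3 - <<'E'
from h import *
import pickle
np.set_printoptions(precision=4,suppress=True)
s,im=snap("wrist","w14.png"); pickle.dump(s,open("s14.pkl","wb"))
go([.503,.3405,.12],90,s)
p=proj("wrist",[[.503,.3405,.091]],s)[0]; x0,y0=np.maximum(p.astype(int)-60,0); g=im[y0:y0+120,x0:x0+120]
print("pred",p, proj("wrist",[[.503-.023,.3405,.091],[.503+.023,.3405,.091]],s))
d=cv2.morphologyEx((g.max(2)<75).astype(np.uint8),cv2.MORPH_OPEN,np.ones((3,3)))
for k in cv2.findContours(d,0,2)[0]:
    if cv2.contourArea(k)>60: print("dark",cv2.minAreaRect(k+[x0,y0]),cv2.contourArea(k))
# coarse text picture of the grey levels
sm=cv2.resize(g.max(2),(40,40),interpolation=cv2.INTER_AREA)
for r in sm: print("".join(" .:-=+*#%@"[min(9,int(v)//26)] for v in r))
E
```

```text
now [0.4876 0.344  0.1468] yaw 89.8 | turn [-0.013 -0.04  -0.004] | shift now-frame [-0.328 -0.062  0.524] goal-frame [-0.307 -0.07   0.536]
pred [310.1187 246.5952] [[309.9239 217.3482]
 [310.3061 274.3481]]
dark ((357.6214599609375, 268.68304443359375), (75.74861145019531, 18.478254318237305), 78.2317123413086) 1010.5
dark ((268.7132568359375, 268.885498046875), (19.439023971557617, 76.48780059814453), 12.680383682250977) 1073.0
dark ((316.6221618652344, 236.0318603515625), (65.47579956054688, 52.98155212402344), 59.620872497558594) 2342.0
%%%%%%%%%%%%%%%%%%%###***++*%@@@@%%@%#=+
%%%%%%%%%%%%%%%%%%%%%#****+*#%@@@@@@%#=+
%%%%%%%%%%%%%%%%%%%%#*+++****%%%@@@@%#=+
%%%%%%%%%%%%%%%%%%%%%#*+++**+*%%%@@@%#=+
##########%%%%%#%@@@@@###*++++*######+=+
****++****%%%%%@@@@@@@#####*++*******+--
***+*******%%%@@@%*---:-+*###+******+=--
**********++*%%*-:.... ...=###*******=-=
*****+******##*:...    ....=###**#%#*=-=
*********+*##*:....    .....-##*%#***+==
*********+*##-..... .........*##*****+=+
********++##*.......=:.......-##*****==+
#*********##=.......#=........*#*****==+
%*********##-......
[... 387 characters left out ...]
---
-----:....-*****##-.....+#*****+:....:--
-----.....-*******-.....*******+:....:--
----:.....=*******-.....+*******:.....--
----:.....=******+-.....+*******-.....:-
----......*#######=.....#%%%%%%%*.....:-
---:.....-@@@@@@@@*....:%@@@@@@@%......-
---:.....+@@@@@@@@%****#@@@@@@@@@:.....:
---......#@@@@@@@@@@@@@@@@@@@@@@@=.....:
--:......%@@@@@@@@@@@@@@@@@@@@@@@+......
--:.....:@@@@@@@@@@@@@@@@@@@@@@@@#......
--......=@@@@@@@@@@@@@@@@@@@@@@@@#......
-:......+@@@@@@@@@@@@@@@@@@@@@@@@%:.....
-::... .#@@@@@@@@@@@@@@@@@@@@@@@@%=.....
-:::...:%@@@@@@@@@@@@@@@@@@@@@@@@%+...::
-:::...:@@@@@@@@@@@@@@@@@@@@@@@@@%#...::
-:::...=@@@@@@@@@@@@@@@@@@@@@@@@@%%:...:
-:::...*@@@@@@@@@@@@@@@@@@@@@@@@@%%-..:.
```

The numbers show the module and slide seated to within about 2 mm of prediction. The knob bar points along world x, with its axis near (0.502, 0.342). Next I position over the knob.

Request:
{"op": "step_arm", "data": {"motion": "0 0 0 -0.013 -0.04 -0.004 40;-0.28 -0.03 0.4 0 0 0 40;0 0 0 0 0 0 40"}}

```text
t: 29.15
eef_pos: [0.5008, 0.3412, 0.1241]
ee_rot: [[-1.0, -0.006, -0.002], [-0.006, 1.0, -0.001], [0.002, -0.001, -1.0]]
force: [-1.5, 0.1, 0.4]
grip_width: 0.433
```

```bash
python3 - <<'E'
from h import *
go([.502,.342,.081],90)
E
```

```text
now [0.5008 0.3412 0.1241] yaw 90.4 | turn [-0.001 -0.002  0.006] | shift now-frame [-0.026  0.018  0.861] goal-frame [-0.024  0.017  0.861]
```

Request:
{"op": "step_arm", "data": {"motion": "-0.02 0.02 0.3 0 0 0 40;0 0 0.3 0 0 0 40;0 0 0.2 0 0 0 40;0 0 0 0 0 0 40"}}

```text
t: 29.65
eef_pos: [0.5009, 0.3422, 0.0814]
ee_rot: [[-1.0, -0.008, -0.004], [-0.008, 1.0, -0.002], [0.004, -0.002, -1.0]]
force: [0.3, -0.5, 0.0]
grip_width: 0.434
```

```bash
python3 - <<'E'
from h import *
go([.502,.342,.081],90)
E
```

```text
now [0.5009 0.3422 0.0814] yaw 90.5 | turn [-0.002 -0.004  0.008] | shift now-frame [-0.023 -0.004  0.008] goal-frame [-0.023 -0.004  0.008]
```

Request:
{"op": "step_arm", "data": {"motion": "-0.02 0 0 0 0 0 40;0 0 0 0 0 0 4;0 0 0 0 0 0 4;0 0 0 0 0 0 4;0 0 0 0 0 0 4", "newtons": 30}}

```text
t: 30.28
eef_pos: [0.5029, 0.3427, 0.083]
ee_rot: [[-1.0, -0.008, -0.001], [-0.008, 1.0, -0.001], [0.001, -0.001, -1.0]]
force: [0.2, -0.6, -1.4]
grip_width: 0.139
```

Request:
{"op": "step_arm", "data": {"motion": "0 0 0 0 0 0.17 4;0 0 0 0 0 0.17 4;0 0 0 0 0 0.17 4;0 0 0 0 0 0.17 4"}}

```text
t: 30.78
eef_pos: [0.5031, 0.3433, 0.083]
ee_rot: [[-0.769, 0.639, 0.0], [0.639, 0.769, 0.001], [0.0, 0.001, -1.0]]
force: [1.0, 0.9, -0.9]
grip_width: 0.139
```

```bash
python3 - <<'E'
from h import *
go([.5029,.3427,.082],51);print(robot.sense()["torque"],robot.sense()["force"])
E
```

```text
now [0.5031 0.3433 0.083 ] yaw 50.3 | turn [ 0.001 -0.    -0.012] | shift now-frame [-0.004 -0.013  0.019] goal-frame [-0.004 -0.013  0.019]
[ 0.10353479 -0.23303996  0.11647574] [ 0.98827909  0.88158873 -0.85667295]
```

Request:
{"op": "step_arm", "data": {"motion": "0 0 0 0 0 0.17 4;0 0 0 0 0 0.17 4;0 0 0 0 0 0.17 4;0 0 0 0 0 0.06 4;0 0 0 0 0 0.05 4"}}

```text
t: 31.4
eef_pos: [0.5036, 0.3437, 0.083]
ee_rot: [[-0.239, 0.971, 0.002], [0.971, 0.239, 0.001], [0.0, 0.002, -1.0]]
force: [0.8, -1.5, 0.2]
grip_width: 0.158
```

Request:
{"op": "step_arm", "data": {"motion": "0 0 0 0 0 0.03 4;0 0 0 0 0 0.03 4;0 0 0 0 0 0.03 4;0 0 0 0 0 0.02 4;0 0 0 0 0 0.02 4;0 0 0 0 0 0.02 4;0 0 0 0 0 0.02 4"}}

```text
t: 32.28
eef_pos: [0.5034, 0.3441, 0.083]
ee_rot: [[-0.067, 0.998, 0.003], [0.998, 0.067, 0.0], [-0.0, 0.003, -1.0]]
force: [0.3, 0.9, -0.5]
grip_width: 0.188
```

```bash
python3 - <<'E'
from h import *
go([.5029,.3427,.082],21.7);print(robot.sense()["torque"],robot.sense()["force"])
E
```

```text
now [0.5034 0.3441 0.083 ] yaw 3.9 | turn [ 0.003  0.    -0.312] | shift now-frame [-0.028 -0.012  0.021] goal-frame [-0.023 -0.02   0.021]
[ 0.21996029 -0.08488845  1.1704139 ] [ 0.30008716  0.91463796 -0.54714557]
```

The knob is at its stop: 1.17 N m wrist moment, with the fingers turned past the bar's limit. I'll ease back a little, hold, then turn it back to rest and open.

Request:
{"op": "step_arm", "data": {"motion": "0 0 0 0 0 -0.12 4;0 0 0 0 0 -0.1 4;0 0 0 0 0 0 4;0 0 0 0 0 0 4;0 0 0 0 0 0 4;0 0 0 0 0 0 4;0 0 0 0 0 0 4;0 0 0 0 0 0 4"}}

```text
t: 33.28
eef_pos: [0.5034, 0.344, 0.083]
ee_rot: [[-0.276, 0.961, 0.002], [0.961, 0.276, 0.001], [0.001, 0.002, -1.0]]
force: [-0.4, 0.8, -0.5]
grip_width: 0.156
```

```bash
python3 - <<'E'
from h import *
go([.5029,.3427,.082],90);print(robot.sense()["torque"],robot.sense()["grip_width"])
E
```

```text
now [0.5034 0.344  0.083 ] yaw 16.0 | turn [ 2.000e-03  1.000e-03 -1.291e+00] | shift now-frame [-0.023 -0.017  0.019] goal-frame [ 0.01  -0.026  0.019]
[ 0.01544849 -0.0797529   0.38181732] 0.15570654815381063
```

Request:
{"op": "step_arm", "data": {"motion": "0 0 0 0 0 -0.16 4;0 0 0 0 0 -0.16 4;0 0 0 0 0 -0.16 4;0 0 0 0 0 -0.16 4;0 0 0 0 0 -0.16 4;0 0 0 0 0 -0.16 4;0 0 0 0 0 -0.16 4;0 0 0 0 0 -0.14 4;0 0 0 0 0 0 91.9;0 0 0 0 0 0 91.9;0 0 0 0 0 0 91.9;0 0 0 0 0 0 91.9;0 0 0 0 0 0 91.9"}}

```text
t: 34.9
eef_pos: [0.5027, 0.3427, 0.0832]
ee_rot: [[-1.0, 0.005, -0.002], [0.005, 1.0, 0.0], [0.002, 0.0, -1.0]]
force: [0.0, -0.2, 0.2]
grip_width: 0.657
```

Request:
{"op": "step_arm", "data": {"motion": "0 0 -0.4 0 0 0 91.9;0 0 -0.7 0 0 0 91.9;0 0 -0.8 0 0 0 91.9;0 0 -0.6 0 0 0 91.9;0 0 0 0 0 0 91.9;0 0 0 0 0 0 91.9"}}

```text
t: 35.65
eef_pos: [0.5033, 0.3429, 0.2172]
ee_rot: [[-1.0, 0.006, 0.002], [0.006, 1.0, 0.002], [-0.002, 0.002, -1.0]]
force: [-0.2, 0.7, 0.0]
grip_width: 0.999
```

```bash
python3 - <<'E'
from h import *
np.set_printoptions(precision=4,suppress=True)
s,im=snap("wrist","w15.png")
p=proj("wrist",[[.503,.342,.091]],s)[0]; x0,y0=np.maximum(p.astype(int)-50,0); g=im[y0:y0+100,x0:x0+100]
sm=cv2.resize(g.max(2),(34,34),interpolation=cv2.INTER_AREA)
for r in sm: print("".join(" .:-=+*#%@"[min(9,int(v)//26)] for v in r))
print(s["eef_pos"],s["force"],p,proj("wrist",[[.48,.342,.091],[.526,.342,.091]],s))
t,tp=snap("top","top15.png"); t0=cv2.imread("pics/top0.png")
d=(cv2.absdiff(tp,t0).max(2)>60).astype(np.uint8)
for k in cv2.findContours(cv2.morphologyEx(d,cv2.MORPH_OPEN,np.ones((3,3))),0,2)[0]:
    if cv2.contourArea(k)>15: print("changed",cv2.boundingRect(k))
# cradle from the top view
c=np.array([.6063,.0232]);a=np.radians(104.3);X=np.array([np.cos(a),np.sin(a)]);Y=np.array([-X[1],X[0]])
x0,y0=299,172
for nm,msk in(("bright",(tp[y0:y0+54,x0:x0+72].min(2)>225)),("dark",(tp[y0:y0+54,x0:x0+72].max(2)<75))):
    for k in cv2.findContours(msk.astype(np.uint8),0,2)[0]:
        if cv2.contourArea(k)>8:
            r=cv2.minAreaRect(k+[x0,y0])
            Q=plane("top",[r[0]],.036 if nm=="bright" else .074)[0,:2]-c; print(nm,np.round(r[0],1),np.round(r[1],1),"cradle xy",Q@X,Q@Y)
E
```

```text
%%%%%%%%%%#****+**%@%%%@@@@@@@%+++
%%%%%%%%%%%%**++###%@%%@@@@@@@%+++
%%%%%%%%%%%%*+++##*%%%%%@@@@@@%=++
%%%%%%%%%%%%%*++*#*#%%%%@@@@@@%=++
%%%%%%%%%%%%%#+*****%%%%%@@@@@%+++
%%%%%%%%%%%%%%%#####@@%%%%@@@@%+++
%%%%%%%%%%%@@@%*+++*%@@@%%@@@@%=++
%%%%%%%%%%@@@%+....:-+@@@@@@@@%=++
%%%%%%%%%%@@*-:.   ..:+@@@%@@@%=++
%%%%%%%%%@@*:::..:.....*@@@@@@%+**
%%%%%%%%@@%-::::-*.....-%@@@@@%+++
%%%%%%%%@@*::::.-#......*@@@@%#===
%%%%%%%%@@-:::::-#......=@@%%%+-==
#%######%%:.....-#......:%%%%#+-==
********#*:.....-#......:*#***+-==
******++*#:.....:+......:#****+-==
*****+*+*#=.............=#****+-==
*********#*............:*#****+---
**********#=...........=#*****+---
**********##=.........=#******+---
+++*********#+-.....-+#*******+---
*++**********##-...:*#********+---
***************-...:**********+---
*******++*****+-...:+*********+---
*+****+********=---=*****##***+---
*****#%%%%%%%%%%%%%@@@@@@@@%**+---
*****%@@@@@@@@@@@@@@@@@@@@@%**+-==
*****%@@@@@@@@@@@@@@@@@@@@@%**+=+=
*****%@@@@@@@@@@@@@@@@@@@@@%**+=++
*****%@@@@@@@@@@@@@@@@@@@@@%**+=**
*+***%@@@@@@@@@@@@@@@@@@@@@%**+=**
++***#@@@@@@@@@
[... 370 characters left out ...]
 (543, 354, 18, 13)
changed (357, 350, 78, 50)
changed (410, 343, 12, 7)
changed (571, 340, 14, 8)
changed (360, 340, 49, 17)
changed (580, 334, 31, 27)
changed (311, 327, 29, 50)
changed (350, 322, 17, 13)
changed (246, 281, 12, 19)
changed (164, 256, 108, 144)
changed (226, 246, 8, 8)
changed (451, 236, 10, 6)
changed (456, 221, 8, 13)
changed (333, 196, 6, 10)
changed (320, 196, 5, 12)
changed (326, 194, 7, 13)
changed (146, 191, 113, 61)
bright [346.2 197.2] [14.6 15.3] cradle xy -0.033247870387771654 0.00022032845323161684
dark [336.  200.5] [7.6 2.9] cradle xy 0.0017703758546337807 0.006228424856260657
dark [328.7 200.1] [10.6  4.1] cradle xy 0.02182060931116773 -0.00026510572044782625
```

```bash
python3 -c "
from h import *
print(robot.job_done())"
```

```text
the job is handed in; nothing more can be done
None
```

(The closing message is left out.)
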